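# Clamp a burner tube in the assembly jig with its captive screw-knob

## Task

Take the steel burner tube from the yellow rack and lay it in both V-cradles of the blue jig, slid home so that its brass end meets the stop under the raised strap. Then push the red captive knob down and turn it clockwise as far as it goes, so that its thread catches and the strap stays down over the tube. Leave the torch heads, gas can and screw tray where they are.

Things in the scene. Friction and masses are not known exactly. Their poses are not given: they have to be found in the camera images.
- burner_tube: Loose steel tube, 20 mm in diameter, 150 mm long, about 90 g, with a 24 mm brass band at one end. Origin: middle of the tube, on its axis; x runs along the tube towards the brass end. It starts lying level in the rack, axis 35 mm above the bench.
- tube_tip (a point): Centre of the tube's brass end face, 75 mm from the tube's origin along its x.
- rack: Fixed yellow tube rack, base 130 x 60 x 8 mm, with two V-cradles (each 12 mm wide along x, up to 47 mm high) at x = -55 and +55 mm. Origin: centre of its underside; x along the tube it holds. Fingers can take the tube from above between the cradles.
- jig: Fixed blue jig. Origin: on the bench under the knob's axis; the tube's bed runs along -x. Base 12 mm high, x -170 to 35, 74 mm wide. Two open aluminium V-cradles at x = -62 and -150 mm (12 mm long in x, 52 high, 50 wide) hold a tube along x, at y = 0, axis 45 mm above the bench, with room for fingers between them. Steel stop: face at x = -25 mm, 52 mm high.
- jig_stop (a point): Point on the stop face (jig x = -25 mm, y = 0, 45 mm above the bench) that the centre of the tube's brass end must meet. The strap overhangs it by 12 mm, so lay the tube in the cradles at least 15 mm short of it, then slide it in jig +x.
- knob_grip (a point): On the axis of the red round knob (40 mm in diameter, 32 mm high, white mark on top), 19 mm above its underside and 13 mm below its top; 100 mm above the bench when raised. The strap's top lies 9.5 mm below the knob's underside and moves down with it.
- strap (a joint): Steel strap (26 mm wide, 8 thick, jig x -37 to 35, underside 63.5 mm above the bench when raised) and knob: how far pushed down, m. 0 raised; a spring pushes up (5 N at the top, 10 N at the bottom). Meets a seated tube at about 0.0085. The thread starts only when pushed beyond 0.006; unlocked, it springs back up.
- knob (a joint): Turn of the knob, rad, growing clockwise seen from above. It starts near 0. While raised it jams at about 0.25; pushed down it turns on, the thread then holds it and draws it down by up to 0.009 m in all, to a stop at 1.45.
- torch_a: Bystander: black torch head, 120 x 40 x 53 mm, red knobs. Origin: under the middle of its body.
- torch_b: Bystander: a second torch head like torch_a.
- gas_can: Bystander: upright orange and white gas can, 66 mm in diameter, 155 mm high. Origin: centre of its underside.
- screw_tray: Bystander: blue open tray of screws, 110 x 80 x 28 mm. Origin: centre of its underside.
Not all that is in view belongs to the job. There is more than one size of the jig; the one meant has the size given above.

How it is judged:
By the outcome, as a careful person would: the job done as asked, in the order asked, and still so for the second after the job is handed in, with the robot touching nothing.
It also fails if it takes over 51 s, if anything falls off the work surface, if the arm or the gripper's body presses on something with over 40 N, if the wrist force passes 120 N, or if a joint passes its speed limit or range.

## Robot

A 7-joint arm with a two-finger parallel gripper is mounted at the origin on the work surface. World frame = base frame: x ahead of the robot, y to its left, z up, the work surface at z = 0. Lengths are in mm, angles in rad, forces in N, time in s.
With the tool pointing down it reaches from about 400 to 850 mm from the base axis. Payload 10.4 kg.
Tool frame: the origin (TCP) lies where the fingers leave the gripper's body, on its centre line; the fingertips stand 70 mm ahead of it and the grasp point (between the pads) lies 51 mm ahead of it; z points along the fingers, y is the line along which they close (so a half turn about z gives the same grasp; the last joint's range is limited). The gripper opens to 87 mm and grips with 3 to 60 N. Pads are 19 mm wide; open, the fingers measure 117 mm over their backs; the gripper's body (75 mm by 190 mm) begins 51 mm behind the grasp point.
Start: joints at [-0.023, 0.332, -0.065, 1.46, 0.022, 1.35, -0.088], TCP at [625.016, 0.017, 292.276] pointing down, gripper open.
Joint ranges: [-2.6, 2.6], [-0.5, 2.12], [-1.47, 1.34], [0.16, 2.42], [-1.27, 4.41], [0.06, 2.06], [-2.6, 2.6]. Speed limits (rad/s): [2.22, 2.22, 2.79, 2.79, 3.14, 3.14, 3.14].

## Interface

Orientations are given as a 3x3 rotation matrix whose columns are the frame's x, y, z axes.
In Python, from rig import r gives the robot as it stands.
- The arm moves only by the shell command python3 -m handwheel 'ROWS' [FORCE]. ROWS is text: rows parted by semicolons, each of 7 numbers parted by spaces: the turn, a rotation vector about the world's x, y, z in degrees, then the shift along the world's x, y, z in cm, then the opening, from 0 (shut) to 1 (fully open). A call has exactly 5 rows; each row shifts and turns the commanded pose from where the row before left it; what a row does not reach is not made up. A row lasts 1/12 s, in which the tool goes at most 41.7 mm and 7.16 degrees, less where a joint would pass 70% of its speed; a pose out of reach is approached as far as the arm can. A call is refused whole if a number of a shift passes 4.17 or a number of a turn 7.16, either way. A call with a gripper value outside its range is refused whole. The fingers move at their own pace and stop on an object; FORCE is the grip in N (left out, the last holds). Time passes only in rows, so rows that do not move let the fingers close, or fill a call up. It gives the time, the measured TCP pose, the force, the opening and the grip force at its end, in the units of the state.
- r.sense(): the state, without advancing time (a new reading comes with each control period).
- r.read_camera(name): name is "scene" or "side" or "wrist"; returns a dict with "color" (400x640x3 uint8, red, green, blue), "vfov" (degrees; the focal length in pixels is half the picture's height over the tangent of half this angle, whatever the lens; pixels are square), "cx", "cy" (the principal point, pixels), "rvec" (rotation vector, rad) and "tvec" (3), from world to camera coordinates, as OpenCV has them. Camera axes: x right, y down, z forward; pixel columns grow to the right and rows downward; lengths in mm; the calibration is good to about 2 mm. A picture is of the moment at which its call begins. There is no depth.
- r.hand_in(): hands the job in; it is judged then, once.
The state is a dict: "time": time; "joints": joint angles; "dq": joint speeds; "tau": joint torques, N m; "ee_pos": TCP position; "tcp_rot": TCP orientation; "wrist_force": force on the tool from outside, world axes, zero at the start; "ft_torque": the same for the moment, N m; "width": opening from 0.0 (shut) to 1.0 (fully open); "finger_force": force on a finger pad.
Only numpy, scipy, OpenCV 4.12 (cv2) and the standard library are available. Lean on these libraries where they do the work, as an engineer would, in place of code of your own. Each camera call takes 0.05 s, during which the arm holds its last target. There are 200 camera calls.

## Working session

There is one attempt and no reset: what is moved stays moved. The work goes in short steps, Python scripts to look and compute and a shell command to move; the robot and the scene stay as the last step left them, time stands still between calls to the robot, and variables do not carry over. Pictures are saved under pics/ and viewed, at most 10 in all, crops included, and the job is handed in when it is done.

```bash
ls; mkdir -p pics; python3 - <<'E'
from rig import r
import cv2
for n in ("scene","side"):
    c=r.read_camera(n); cv2.imwrite(f"pics/{n}0.png",cv2.cvtColor(c["color"],cv2.COLOR_RGB2BGR))
    print(n,c["vfov"],c["cx"],c["cy"],c["rvec"],c["tvec"])
s=r.sense();print(s["time"],s["ee_pos"],s["tcp_rot"],s["width"])
E
```

```text
pics
scene 47.14177808656399 319.13666499472043 200.08956540636035 [ 2.31777343  0.69566928 -0.25720294] [-440.04193486 -176.78724213 1807.79580991]
side 52.89940098593827 323.8910468852508 199.58305256292275 [ 2.2272618  -0.50956639  0.26560628] [-501.25584543  187.07376383 1294.7040728 ]
0.1 [ 6.24751273e+02 -4.73434165e-03  2.91560113e+02] [[-9.52851688e-06  9.99999256e-01 -1.21997106e-03]
 [ 9.99999997e-01  9.43510583e-06 -7.65739810e-05]
 [-7.65624135e-05 -1.21997179e-03 -9.99999253e-01]] 0.9978325734420616
```

View pics/scene0.png

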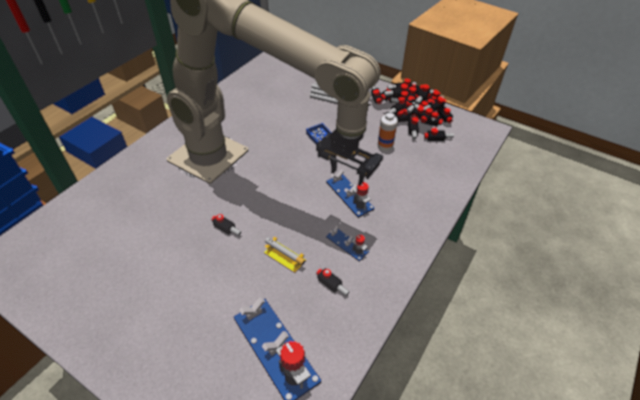

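View pics/side0.png

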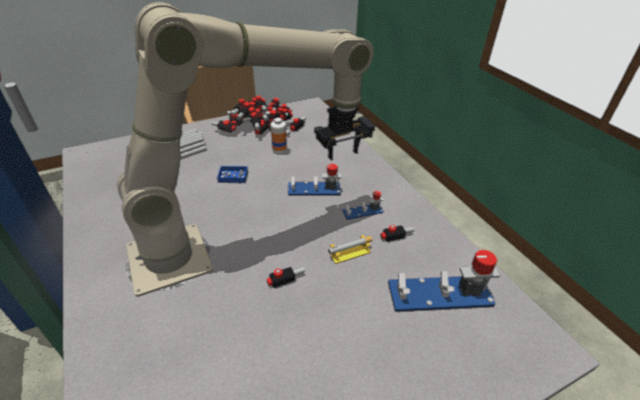

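Scene image: three blue jigs, at about (350,195), (350,240) and (277,348). The yellow rack with the tube is at (285,253), and there are grey rods at (322,95). The side image shows the same jigs at (315,187), (363,211) and (440,292), with the rack at (350,250). I'll measure the jig sizes and take enlarged crops.

```bash
cat > h.py <<'E'
import numpy as np, cv2
from rig import r
CAL={"scene":(47.14177808656399,319.13666499472043,200.08956540636035,[2.31777343,0.69566928,-0.25720294],[-440.04193486,-176.78724213,1807.79580991]),
"side":(52.89940098593827,323.8910468852508,199.58305256292275,[2.2272618,-0.50956639,0.26560628],[-501.25584543,187.07376383,1294.7040728])}
def cal(c):
    if isinstance(c,str): v,cx,cy,rv,t=CAL[c]
    else: v,cx,cy,rv,t=c["vfov"],c["cx"],c["cy"],c["rvec"],c["tvec"]
    f=200/np.tan(np.radians(v)/2); return np.array([[f,0,cx],[0,f,cy],[0,0,1.]]),np.array(rv,float),np.array(t,float)
def back(c,uv,z):
    K,rv,t=cal(c);R=cv2.Rodrigues(rv)[0];C=-R.T@t
    d=R.T@np.linalg.inv(K)@np.array([uv[0],uv[1],1.]);return C+d*(z-C[2])/d[2]
def proj(c,P):
    K,rv,t=cal(c);return cv2.projectPoints(np.array(P,float).reshape(-1,3),rv,t,K,None)[0].reshape(-1,2)
def crop(img,x0,y0,x1,y1,s,fn):
    cv2.imwrite(fn,cv2.resize(cv2.cvtColor(img[y0:y1,x0:x1],cv2.COLOR_RGB2BGR),None,fx=s,fy=s,interpolation=cv2.INTER_CUBIC))
E
python3 - <<'E'
from h import *
np.set_printoptions(precision=1,suppress=True)
for n,p in (("scene",[(207,158),(350,195),(350,240),(277,348),(285,256),(222,222),(333,283)]),("side",[(168,262),(315,188),(363,211),(440,292),(350,252),(282,277),(395,234)])):
    print(n,[back(n,q,0)[:2] for q in p], proj(n,[[0,0,0],[625,0,222]]).tolist())
a=cv2.cvtColor(cv2.imread("pics/scene0.png"),4);b=cv2.cvtColor(cv2.imread("pics/side0.png"),4)
A=cv2.resize(a[160:400,200:400],None,fx=2.4,fy=2.4,interpolation=2);
B=cv2.resize(b[155:335,260:510],None,fx=3.2,fy=3.2,interpolation=2)
cv2.imwrite("pics/sc.png",A[...,::-1]);cv2.imwrite("pics/sd.png",B[...,::-1])
E
```

```text
scene [array([  9.1, -13.1]), array([577. , 127.5]), array([681.7, -49.4]), array([ 704.4, -486.5]), array([ 539.2, -222.1]), array([ 274.4, -226.8]), array([ 722.9, -222.3])] [[207.55185709422378, 155.26026871987355], [346.561772630974, 177.55839222618266]]
side [array([ -4. , -18.3]), array([583.3, 127.4]), array([686. , -70.7]), array([ 709.7, -486.6]), array([ 542.7, -228.6]), array([ 301. , -229.7]), array([ 725.8, -221.8])] [[168.2449988763112, 257.6717358007592], [342.4885039167896, 154.94652666318413]]
```

View pics/sd.png

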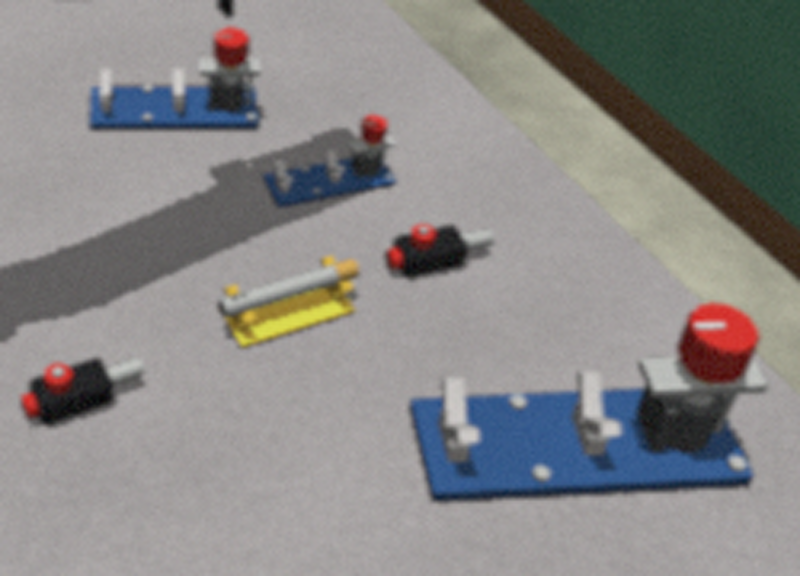

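View pics/sc.png

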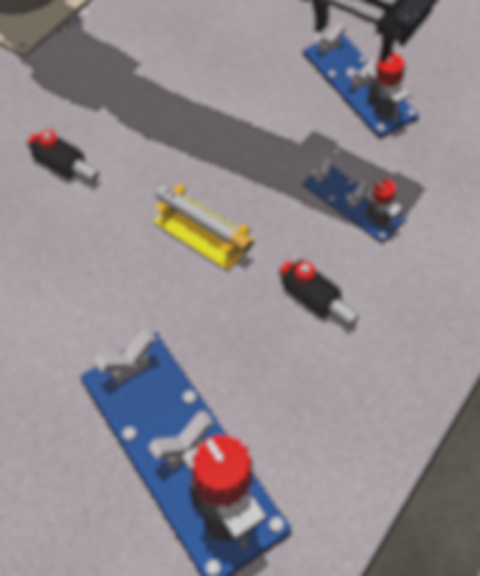

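Side crop: jig 1 base front edge runs (92,127)-(258,127), jig 2 (278,205)-(393,184), jig 3 (435,497)-(748,484). The tube lies in the rack from (225,308) to its brass end at (356,268), to the right. I'll measure the jig lengths.

```bash
python3 - <<'E'
from h import *
np.set_printoptions(precision=1,suppress=True)
S=lambda u,v,z:back("side",(260+u/3.2,155+v/3.2),z)
C=lambda u,v,z:back("scene",(200+u/2.4,160+v/2.4),z)
for nm,a,b in (("j1",(92,127),(258,127)),("j2",(278,205),(393,184)),("j3",(435,497),(748,484))):
    p,q=S(*a,0),S(*b,0);print(nm,p,q,np.linalg.norm(p-q),np.degrees(np.arctan2(*(q-p)[1::-1])))
for nm,a,b in (("j1",(380,137),(303,55)),("j2",(384,242),(303,187)),("j3",(205,575),(82,382))):
    p,q=C(*b,0),C(*a,0);print("scene",nm,p,q,np.linalg.norm(p-q),np.degrees(np.arctan2(*(q-p)[1::-1])))
print("widths j1 sc",np.linalg.norm(C(380,137,0)-C(418,117,0)),"j3",np.linalg.norm(C(82,378,12)-C(152,333,12)))
# tube
p,q=S(225,303,35),S(352,267,35);print("tube side",p,q,np.linalg.norm(p-q))
p,q=C(162,195,35),C(245,240,35);print("tube scene",p,q,np.linalg.norm(p-q))
E
```

```text
j1 [473.7 132.4   0. ] [655.6  48.1   0. ] 200.54322032304879 -24.862885134377322
j2 [610.6 -83.8   0. ] [ 748.2 -108.9    0. ] 139.89104707678433 -10.316811550483036
j3 [ 552.4 -483.2    0. ] [ 820.3 -595.6    0. ] 290.5448218931953 -22.75721132846069
scene j1 [471.7 131.3   0. ] [654.9  53.    0. ] 199.18947002657643 -23.167804390529874
scene j2 [610.9 -86.    0. ] [ 751.4 -104.     0. ] 141.6904274497777 -7.287804297851159
scene j3 [ 547.9 -484.8    0. ] [ 805.9 -586.2    0. ] 277.2290424776089 -21.455304222098672
widths j1 sc 70.33279349992169 j3 100.35167743909713
tube side [ 472.7 -220.    35. ] [ 614.6 -231.1   35. ] 142.33417601368402
tube scene [ 473.8 -225.6   35. ] [ 608.6 -224.1   35. ] 134.78042352057207
```

Jig 1 (scene (350,195), side (315,187)) measures about 200 x 70 mm, matching 205 x 74. Jig 2 is about 140 mm long and jig 3 about 285 mm, so both are decoys. For the tube, the candidates are the one in the rack (scene (285,253)) and the loose grey rods at (322,95). The steel tube with the brass end is the one in the rack. Next I'll do the close check with the wrist camera.

```bash
python3 - <<'E'
from h import *
np.set_printoptions(precision=1,suppress=True)
c=r.read_camera("wrist");np.save("w0.npy",c,allow_pickle=True)
K,rv,t=cal(c);R=cv2.Rodrigues(rv)[0];print("C",-R.T@t,"fwd",R[2],"right",R[0],c["vfov"])
print(proj(c,[[625,0,222],[625,65,0],[480,130,0],[655,50,0],[541,-224,35]]))
cv2.imwrite("pics/w0.png",c["color"][...,::-1])
E
```

```text
C [623.8  84.4 384.8] fwd [-0.  -0.3 -1. ] right [ 1. -0. -0.] 59.07595700434826
[[322.6 268. ]
 [321.5 114.3]
 [176.6  47.2]
 [349.5 128.8]
 [251.9 362.5]]
```

View pics/w0.png

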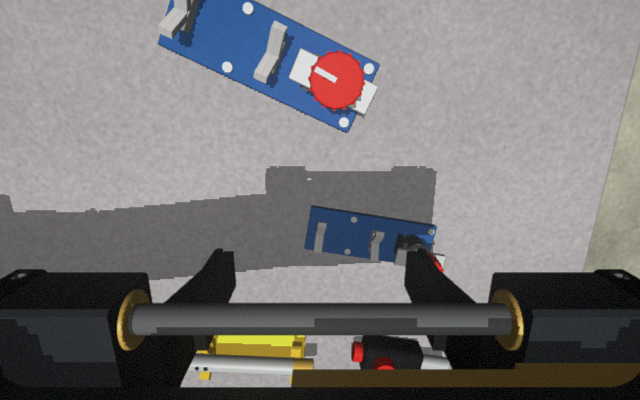

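Wrist image: the chosen jig shows its knob at (337,80), with base corners at (347,131), (379,66) and (159,43), and one cradle at (270,52). The rack and tube sit at the bottom, with the brass end at (310,365). I'll compute the jig pose from this, then move over the rack.

```bash
python3 - <<'E'
from h import *
np.set_printoptions(precision=1,suppress=True)
c=np.load("w0.npy",allow_pickle=True).item()
print("knob",back(c,(337,79.5),113))
k=back(c,(337,79.5),113)
print("corners",back(c,(348,132),0),back(c,(347,130),12),back(c,(379,66),12),back(c,(160,41),12))
print("scene knob",back("scene",(200+391/2.4,160+66/2.4),113), "side",back("side",(260+231/3.2,155+36/3.2),113))
p,q=back(c,(200,363),35),back(c,(313,366),35);print("tube",p,q)
E
python3 -m handwheel '0 0 6.8 -1.1 -2.8 0 1;0 0 6.8 -1.1 -2.8 0 1;0 0 6.8 -1.1 -2.8 0 1;0 0 6.8 -1.1 -2.8 0 1;0 0 6.8 -1.1 -2.8 0 1'
python3 -m handwheel '0 0 6.8 -1.1 -2.8 0 1;0 0 6.8 -1.1 -2.8 0 1;0 0 6.8 -1.1 -2.8 0 1;0 0 6.8 0 0 0 1;0 0 6.8 0 0 0 1'
python3 -m handwheel '0 0 6.8 0 0 0 1;0 0 6.6 0 0 0 1;0 0 4 0 0 0 1;0 0 0 0 0 0 1;0 0 0 0 0 0 1'
python3 - <<'E'
from h import *
c=r.read_camera("wrist");np.save("w1.npy",c,allow_pickle=True)
cv2.imwrite("pics/w1.png",c["color"][...,::-1])
s=r.sense();print(s["joints"],s["tcp_rot"]);print(proj(c,[[473,-223,35],[612,-228,35]]))
E
```

```text
knob [635.9  95.1 113. ]
corners [653.4  46.6   0. ] [651.4  49.8  12. ] [681.4 111.5  12. ] [469.2 134.   12. ]
scene knob [643.6  87.1 113. ] side [636.3  90.6 113. ]
tube [ 478.1 -224.8   35. ] [ 615.  -229.1   35. ]
time: 0.57
ee_pos: [569.2, -141.2, 292.0]
tcp_rot: [[-0.564, 0.826, -0.0], [0.826, 0.564, 0.0], [0.0, -0.0, -1.0]]
wrist_force: [0.7, -0.1, 0.5]
width: 1.001
finger_force: 0.0
time: 0.98
ee_pos: [535.8, -226.5, 292.0]
tcp_rot: [[-0.928, 0.373, -0.001], [0.373, 0.928, -0.0], [0.001, -0.001, -1.0]]
wrist_force: [1.1, 1.3, -1.1]
width: 1.002
finger_force: 0.0
time: 1.4
ee_pos: [536.9, -224.0, 292.1]
tcp_rot: [[-0.997, 0.083, -0.0], [0.083, 0.997, 0.0], [0.0, 0.0, -1.0]]
wrist_force: [-0.8, -0.0, -0.0]
width: 0.998
finger_force: 0.0
[ 0.40330625  0.24041092 -0.10265124  1.57703718  0.02504895  1.32578611
  1.7851114 ] [[-9.96541941e-01  8.30907236e-02 -3.03957875e-04]
 [ 8.30906651e-02  9.96541972e-01  2.00276705e-04]
 [ 3.19547916e-04  1.74328074e-04 -9.99999934e-01]]
[[314.90942298 118.55440813]
 [321.49230695 250.50452229]]
```

View pics/w1.png

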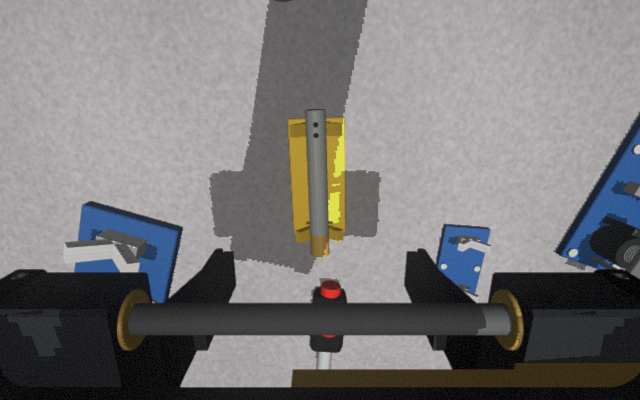

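Wrist image: the tube spans (315.5,110) to (320,256), with the brass end at the bottom (world +x), and it is the only tube in the yellow rack. Now I'll compute the grasp offsets.

```bash
python3 - <<'E'
from h import *
np.set_printoptions(precision=1,suppress=True)
c=np.load("w1.npy",allow_pickle=True).item()
for z in (35,45):print(z,back(c,(315.5,110),z),back(c,(320.2,256),z))
p,q=back(c,(315.7,120),37),back(c,(319.8,245),37);print(p,q,np.degrees(np.arctan2(*(q-p)[1::-1])))
m=c["color"].astype(int)
# tube edges by row for precision: grey (low saturation) between yellow
for v in (140,160,180,200,215):
    row=m[v,295:345];sat=row.max(1)-row.min(1);g=np.where(sat<40)[0]+295;print(v,g.min(),g.max(),g.mean(),back(c,(g.mean(),v),37)[:2])
s=r.sense();print(s["ee_pos"])
E
```

```text
35 [ 465.1 -221.7   35. ] [ 618.4 -229.9   35. ]
45 [ 464.7 -221.6   45. ] [ 613.6 -229.6   45. ]
[ 474.3 -222.3   37. ] [ 604.5 -229.2   37. ] -3.029892137853523
140 307 325 316.0 [ 493.2 -223.7]
160 307 326 316.5 [ 512.8 -224.9]
180 308 326 317.0 [ 533.2 -226.1]
200 309 327 318.0 [ 554.2 -226.9]
215 310 327 318.5 [ 570.5 -227.8]
[ 536.9 -224.   292.1]
```

```bash
python3 -m handwheel '0 0 1.8 0.3 -0.2 -4 1;0 0 0 0 0 -4 1;0 0 0 0 0 -4 1;0 0 0 0 0 -4 1;0 0 0 0 0 -2.6 1'
python3 -m handwheel '0 0 0 0 0 -1 1;0 0 0 0 0 -1 1;0 0 0 0 0 0 1;0 0 0 0 0 0 0;0 0 0 0 0 0 0' 30
python3 -m handwheel '0 0 0 0 0 0 0;0 0 0 0 0 0 0;0 0 0 0 0 0 0;0 0 0 0 0 0 0;0 0 0 0 0 0 0'
```

```text
time: 1.87
ee_pos: [538.4, -225.3, 102.4]
tcp_rot: [[-0.999, 0.051, -0.004], [0.051, 0.999, 0.001], [0.004, 0.001, -1.0]]
wrist_force: [-0.5, 0.2, -0.6]
width: 1.0
finger_force: 0.0
time: 2.28
ee_pos: [541.1, -226.4, 88.2]
tcp_rot: [[-0.999, 0.049, 0.003], [0.049, 0.999, -0.001], [-0.003, -0.001, -1.0]]
wrist_force: [-1.3, -0.1, 0.3]
width: 0.918
finger_force: 0.0
time: 2.7
ee_pos: [540.1, -226.0, 86.5]
tcp_rot: [[-0.999, 0.049, 0.0], [0.049, 0.999, -0.0], [-0.0, 0.0, -1.0]]
wrist_force: [-0.2, -0.5, 0.3]
width: 0.556
finger_force: 0.0
```

```bash
python3 -m handwheel '0 0 0 0 0 0 0;0 0 0 0 0 0 0;0 0 0 0 0 0 0;0 0 0 0 0 0 0;0 0 0 0 0 0 0'
python3 -m handwheel '0 0 0 0 0 0 0;0 0 0 0 0 1 0;0 0 0 0 0 1.5 0;0 0 0 0 0 2 0;0 0 0 0 0 2 0'
python3 -m handwheel '0 0 0 0 0 3 0;0 0 0 0 0 3.5 0;0 0 0 0 0 3.5 0;0 0 0 0 0 3 0;0 0 0 0 0 0.5 0'
```

```text
time: 3.12
ee_pos: [540.0, -226.5, 86.3]
tcp_rot: [[-0.999, 0.049, 0.0], [0.049, 0.999, -0.001], [-0.0, -0.001, -1.0]]
wrist_force: [0.3, -0.0, -0.2]
width: 0.218
finger_force: 30.0
time: 3.53
ee_pos: [539.8, -225.5, 152.3]
tcp_rot: [[-0.999, 0.048, -0.001], [0.048, 0.999, 0.001], [0.001, 0.001, -1.0]]
wrist_force: [0.8, 0.1, -0.9]
width: 0.22
finger_force: 30.0
time: 3.95
ee_pos: [541.6, -226.1, 293.2]
tcp_rot: [[-0.999, 0.048, 0.008], [0.048, 0.999, -0.002], [-0.008, -0.002, -1.0]]
wrist_force: [1.2, -0.1, 0.1]
width: 0.218
finger_force: 30.0
```

```bash
python3 -m handwheel '0 0 -2.8 0.3 2.5 0 0;0 0 -2.8 0.3 3 0 0;0 0 -2.8 0.3 3 0 0;0 0 -2.8 0.3 3 0 0;0 0 -2.8 0.3 3 0 0'
python3 -m handwheel '0 0 -2.8 0.4 3 0 0;0 0 -2.8 0.4 3 0 0;0 0 -2.4 0.4 2.5 0 0;0 0 0 0 1 0 0;0 0 0 0 0 0 0'
python3 -m handwheel '0 0 0 0 0 0 0;0 0 0 0 0 0 0;0 0 0 0 0 0 0;0 0 0 0 0 0 0;0 0 0 0 0 0 0'
python3 - <<'E'
from h import *
c=r.read_camera("wrist");np.save("w2.npy",c,allow_pickle=True)
print(proj(c,[[636,93,113],[527,144,45]]),r.sense()["joints"])
cv2.imwrite("pics/w2.png",cv2.resize(c["color"][...,::-1],(800,500),interpolation=cv2.INTER_CUBIC))
E
```

```text
time: 4.37
ee_pos: [554.7, -79.2, 286.6]
tcp_rot: [[-0.957, 0.291, -0.0], [0.291, 0.957, 0.0], [0.0, 0.0, -1.0]]
wrist_force: [0.0, -0.4, -0.1]
width: 0.218
finger_force: 30.0
time: 4.78
ee_pos: [566.7, 17.5, 286.4]
tcp_rot: [[-0.91, 0.414, -0.0], [0.414, 0.91, 0.001], [0.001, 0.001, -1.0]]
wrist_force: [0.5, 0.3, -0.5]
width: 0.222
finger_force: 30.0
time: 5.2
ee_pos: [567.0, 13.0, 286.3]
tcp_rot: [[-0.907, 0.421, 0.0], [0.421, 0.907, -0.0], [-0.0, -0.0, -1.0]]
wrist_force: [-0.2, -0.8, -1.0]
width: 0.216
finger_force: 30.0
[[444.22522369 241.58776012]
 [433.54576074  87.85921706]] [ 0.09253493  0.2196899  -0.22801829  1.61783542  0.05101834  1.30992379
  0.99358423]
```

View pics/w2.png

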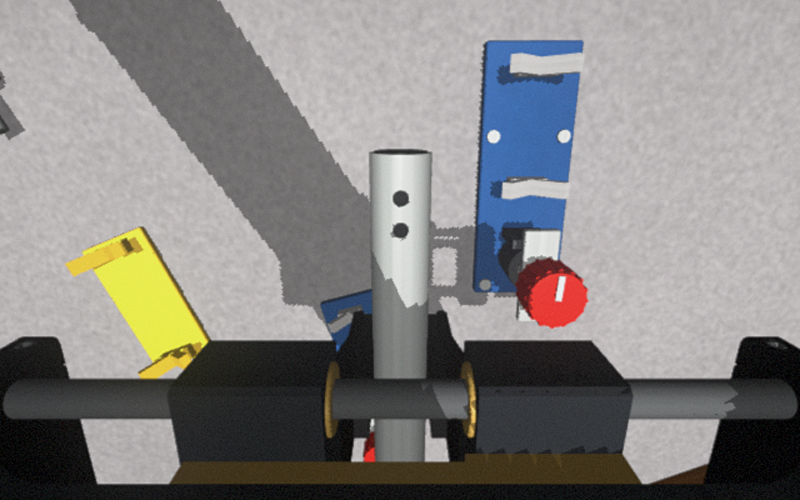

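Wrist image (1.25x): the held tube is straight along column 400. The jig base corners are at (487,41), (583,41) and (474,291). Knob top is near (556,293), and the strap's near end runs (526,230)-(560,230). I'll fit the jig pose.

```bash
python3 - <<'E'
from h import *
from scipy.optimize import least_squares
np.set_printoptions(precision=2,suppress=True)
c=np.load("w2.npy",allow_pickle=True).item()
J=np.array([[-170,-37,12],[-170,37,12],[35,-37,12],[0,0,113],[-37,-13,71.5],[-37,13,71.5],[-150,-25,52],[-150,25,52],[-62,-25,52],[-62,25,52]],float)
U=np.array([[487,41],[583,41],[474,291],[556,293],[526,230],[560,230],[511,65],[583,62],[503,188],[569,190]])/1.25
def X(p,J):
    a=np.radians(p[2]);return J@np.array([[np.cos(a),np.sin(a),0],[-np.sin(a),np.cos(a),0],[0,0,1]])+[p[0],p[1],0]
W=np.array([1,1,1,1,1,1,.4,.4,.4,.4])[:,None]
f=least_squares(lambda p:((proj(c,X(p,J))-U)*W).ravel(),[636,93,-25],loss="soft_l1")
print(f.x);print(proj(c,X(f.x,J))-U)
np.save("jig.npy",f.x)
s=r.sense();p=s["ee_pos"]
# tube tail end, z of axis
print("tcp",p,"tail top rim px",back(c,(400/1.25,152/1.25),p[2]-51+10), "mid col 460/1.25")
for jx in(-122,-100):
    t=X(f.x,np.array([[jx,0,45.]]))[0];print(jx,t,"shift cm",(t+[0,0,51]-p)/10)
print(proj("scene",X(f.x,np.array([[0,0,113.]]))),proj("side",X(f.x,np.array([[0,0,113.]]))))
a=s["tcp_rot"];print("tool y yaw",np.degrees(np.arctan2(a[1,1],a[0,1])))
E
```

```text
[635.3   94.19 -24.62]
[[-1.21 -0.93]
 [ 0.47 -1.34]
 [-0.77  1.17]
 [ 0.54  5.9 ]
 [-1.4   0.1 ]
 [ 0.39 -0.04]
 [ 1.11 -2.29]
 [ 2.18 -0.2 ]
 [ 0.59  2.51]
 [ 1.67  0.64]]
tcp [566.99  13.27 286.28] tail top rim px [498.04  44.77 245.28] mid col 460/1.25
-122 [524.38 145.01  45.  ] shift cm [ -4.26  13.17 -19.03]
-100 [544.38 135.85  45.  ] shift cm [ -2.26  12.26 -19.03]
[[361.81 185.24]] [[331.5  165.81]]
tool y yaw 65.14181816423425
```

```bash
python3 -m handwheel '0 0 0.2 -0.8 2.6 0 0;0 0 0 -0.8 2.6 0 0;0 0 0 -0.8 2.6 0 0;0 0 0 -0.8 2.6 0 0;0 0 0 -0.9 2.7 -2 0'
python3 -m handwheel '0 0 0 0 0 -3.5 0;0 0 0 0 0 -4 0;0 0 0 0 0 -3.5 0;0 0 0 0 0 -3 0;0 0 0 0 0 -1 0'
python3 -m handwheel '0 0 0 0 0 0 0;0 0 0 0 0 0 0;0 0 0 0 0 -0.2 0;0 0 0 0 0 -0.2 0;0 0 0 0 0 -0.2 0'
python3 -m handwheel '0 0 0 0 0 -0.3 0;0 0 0 0 0 -0.2 0;0 0 0 0 0 -0.2 0;0 0 0 0 0 0 0;0 0 0 0 0 0 0'
```

```text
time: 5.67
ee_pos: [527.1, 146.2, 269.6]
tcp_rot: [[-0.909, 0.417, 0.006], [0.417, 0.909, 0.002], [-0.005, 0.004, -1.0]]
wrist_force: [1.7, 0.3, -1.3]
width: 0.218
finger_force: 30.0
time: 6.08
ee_pos: [523.8, 144.0, 111.9]
tcp_rot: [[-0.909, 0.416, -0.006], [0.416, 0.909, -0.002], [0.005, -0.004, -1.0]]
wrist_force: [-0.3, -0.3, -2.0]
width: 0.22
finger_force: 30.0
time: 6.5
ee_pos: [526.9, 145.2, 111.6]
tcp_rot: [[-0.909, 0.416, 0.003], [0.416, 0.909, 0.001], [-0.002, 0.002, -1.0]]
wrist_force: [0.5, -0.5, -1.8]
width: 0.221
finger_force: 30.0
time: 6.92
ee_pos: [525.9, 145.0, 103.1]
tcp_rot: [[-0.909, 0.416, -0.0], [0.416, 0.909, 0.0], [0.0, -0.0, -1.0]]
wrist_force: [-0.5, 0.1, -0.8]
width: 0.219
finger_force: 30.0
```

```bash
python3 -m handwheel '0 0 0 0 0 -0.2 0;0 0 0 0 0 -0.2 0;0 0 0 0 0 -0.1 0;0 0 0 0 0 0 0;0 0 0 0 0 0 0'
python3 -m handwheel '0 0 0 0 0 -0.1 0;0 0 0 0 0 -0.1 0;0 0 0 0 0 0 0;0 0 0 0 0 0 0;0 0 0 0 0 0 0'
```

```text
time: 7.33
ee_pos: [525.9, 145.0, 98.2]
tcp_rot: [[-0.909, 0.416, -0.0], [0.416, 0.909, 0.0], [0.0, -0.0, -1.0]]
wrist_force: [-0.4, 0.8, -1.1]
width: 0.22
finger_force: 30.0
time: 7.75
ee_pos: [526.1, 144.9, 96.4]
tcp_rot: [[-0.909, 0.416, 0.0], [0.416, 0.909, 0.0], [-0.0, 0.0, -1.0]]
wrist_force: [-0.9, -1.3, 2.4]
width: 0.219
finger_force: 30.0
```

```bash
python3 -m handwheel '0 0 0 0 0 0 0.4;0 0 0 0 0 0 0.4;0 0 0 0 0 0 0.4;0 0 0 0 0 0 0.4;0 0 0 0 0 0 0.4'
python3 - <<'E'
from h import *
J=np.load("jig.npy")
c=r.read_camera("scene");d=r.read_camera("side");w=r.read_camera("wrist")
u=proj("scene",[[560,128,45]])[0].astype(int);v=proj("side",[[560,128,45]])[0].astype(int)
f=lambda i,u:cv2.resize(i[u[1]-37:u[1]+38,u[0]-55:u[0]+55],(550,375),interpolation=2)
g=f(d["color"],v);w2=w["color"][0:400:1,160:480]
out=np.zeros((600,800,3),np.uint8);out[:375,:550]=g
out[375:600,:330]=cv2.resize(f(c["color"],u),(330,225));out[375:600,340:700]=cv2.resize(w["color"],(360,225))
cv2.imwrite("pics/chk.png",out[...,::-1]);print(u,v)
E
```

```text
time: 8.17
ee_pos: [526.0, 145.1, 96.2]
tcp_rot: [[-0.909, 0.416, 0.0], [0.416, 0.909, 0.0], [0.0, 0.0, -1.0]]
wrist_force: [0.2, -0.0, -0.4]
width: 0.392
finger_force: 0.0
[346 184] [309 180]
```

View pics/chk.png

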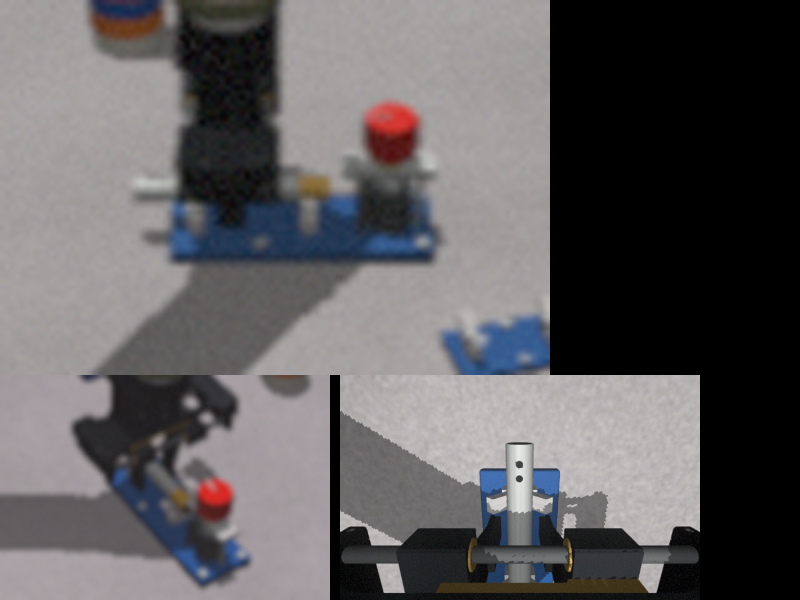

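The picture shows the tube lying in both cradles. The brass end, at (313,185) in the side crop, is short of the strap. Next I'll regrip and slide along jig +x until the stop pushes back.

```bash
python3 -m handwheel '0 0 0 0 0 0 0;0 0 0 0 0 0 0;0 0 0 0 0 0 0;0 0 0 0 0 0 0;0 0 0 0 0 0 0' 15
python3 -m handwheel '0 0 0 0.36 -0.17 0 0;0 0 0 0.36 -0.17 0 0;0 0 0 0.36 -0.16 0 0;0 0 0 0.36 -0.17 0 0;0 0 0 0 0 0 0'
python3 -m handwheel '0 0 0 0.18 -0.08 0 0;0 0 0 0 0 0 0;0 0 0 0.18 -0.09 0 0;0 0 0 0 0 0 0;0 0 0 0 0 0 0'
```

```text
time: 8.73
ee_pos: [526.0, 144.9, 96.3]
tcp_rot: [[-0.909, 0.416, -0.0], [0.416, 0.909, -0.0], [0.0, -0.0, -1.0]]
wrist_force: [-1.0, -1.2, 0.6]
width: 0.22
finger_force: 15.0
time: 9.15
ee_pos: [541.4, 137.8, 96.3]
tcp_rot: [[-0.909, 0.417, 0.001], [0.417, 0.909, 0.0], [-0.001, 0.0, -1.0]]
wrist_force: [-0.4, -2.5, 0.3]
width: 0.225
finger_force: 15.0
time: 9.57
ee_pos: [544.1, 136.5, 96.3]
tcp_rot: [[-0.909, 0.416, 0.0], [0.416, 0.909, 0.0], [-0.0, 0.0, -1.0]]
wrist_force: [-2.2, -0.7, 1.8]
width: 0.219
finger_force: 15.0
```

```bash
python3 -m handwheel '0 0 0 0.18 -0.08 0 0;0 0 0 0 0 0 0;0 0 0 0 0 0 0;0 0 0 0 0 0 0;0 0 0 0 0 0 0'
python3 -m handwheel '0 0 0 0.18 -0.08 0 0;0 0 0 0 0 0 0;0 0 0 0 0 0 0;0 0 0 0 0 0 0;0 0 0 0 0 0 0'
```

```text
time: 9.98
ee_pos: [545.0, 136.2, 96.2]
tcp_rot: [[-0.909, 0.416, -0.002], [0.416, 0.909, 0.0], [0.002, -0.001, -1.0]]
wrist_force: [-6.7, 0.5, 5.7]
width: 0.226
finger_force: 15.0
time: 10.4
ee_pos: [545.5, 136.0, 96.0]
tcp_rot: [[-0.91, 0.415, -0.005], [0.415, 0.91, 0.0], [0.004, -0.002, -1.0]]
wrist_force: [-13.9, 1.3, 9.8]
width: 0.224
finger_force: 15.0
```

The stop pushes back (about 14 N along −x, no further travel), so the tube is home. I'll release, rise and go over the knob.

```bash
python3 -m handwheel '0 0 0 0 0 0 0.6;0 0 0 0 0 0 0.6;0 0 0 0 0 0 0.6;0 0 0 0 0 0 0.6;0 0 0 0 0 0 0.6'
python3 -m handwheel '0 0 0 0 0 1 0.7;0 0 0 0 0 2 0.8;0 0 0 0 0 3 0.9;0 0 0 0 0 4 1;0 0 0 0 0 4 1'
python3 -m handwheel '0 0 0 2 -0.9 0 1;0 0 0 2.2 -1 0 1;0 0 0 2.2 -1 0 1;0 0 0 2 -0.9 0 1;0 0 0 0 0 0 1'
python3 -m handwheel '0 0 0 0 0 0 1;0 0 0 0 0 0 1;0 0 0 0 0 0 1;0 0 0 0 0 0 1;0 0 0 0 0 0 1'
python3 - <<'E'
from h import *
d=r.read_camera("side");c=r.read_camera("scene");w=r.read_camera("wrist")
v=proj("side",[[580,118,60]])[0].astype(int);u=proj("scene",[[580,118,60]])[0].astype(int)
f=lambda i,u:i[u[1]-45:u[1]+45,u[0]-60:u[0]+60]
out=np.hstack([cv2.resize(f(d["color"],v),(400,300),interpolation=2),cv2.resize(f(c["color"],u),(400,300),interpolation=2)])
out=np.vstack([out,cv2.resize(w["color"][220:400,80:560],(800,300),interpolation=2)])
cv2.imwrite("pics/chk2.png",out[...,::-1]);print(u,v,r.sense()["ee_pos"])
np.save("w3.npy",w,allow_pickle=True)
J=np.load("jig.npy");print(proj(w,[[J[0],J[1],113]]))
E
```

```text
time: 10.82
ee_pos: [548.0, 134.9, 96.3]
tcp_rot: [[-0.909, 0.416, 0.001], [0.416, 0.909, 0.0], [-0.0, 0.0, -1.0]]
wrist_force: [0.1, 0.5, 0.8]
width: 0.517
finger_force: 0.0
time: 11.23
ee_pos: [547.0, 134.9, 238.2]
tcp_rot: [[-0.909, 0.416, -0.001], [0.416, 0.909, 0.0], [0.001, -0.0, -1.0]]
wrist_force: [1.6, -0.1, -0.4]
width: 0.894
finger_force: 0.0
time: 11.65
ee_pos: [634.4, 93.8, 236.6]
tcp_rot: [[-0.908, 0.42, 0.002], [0.42, 0.908, -0.001], [-0.002, -0.0, -1.0]]
wrist_force: [0.6, -0.1, -0.7]
width: 0.998
finger_force: 0.0
time: 12.07
ee_pos: [631.2, 97.5, 236.6]
tcp_rot: [[-0.91, 0.416, 0.0], [0.416, 0.91, 0.0], [-0.0, 0.0, -1.0]]
wrist_force: [0.8, 0.8, -0.8]
width: 1.001
finger_force: 0.0
[350 185] [315 177] [631.43018783  97.18098185 236.46772392]
[[318.283584   237.75344461]]
```

View pics/chk2.png

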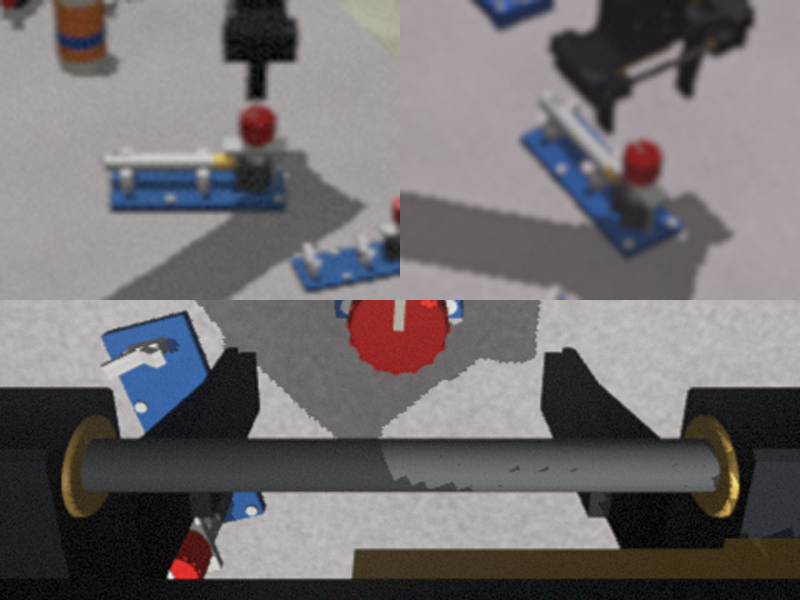

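The picture shows the tube lying home under the strap, level in both cradles. In the wrist view the knob is centred between the fingers at column 399 of the crop. I'll descend and grip it.

```bash
python3 -m handwheel '0 0 0 0.2 -0.15 -2.5 1;0 0 0 0 0 -2.5 1;0 0 0 0 0 -2 1;0 0 0 0 0 -1 1;0 0 0 0 0 -0.4 0.8'
python3 -m handwheel '0 0 0 0 0 0 0.4;0 0 0 0 0 0 0.4;0 0 0 0 0 0 0.4;0 0 0 0 0 0 0.4;0 0 0 0 0 0 0.3' 50
python3 -m handwheel '0 0 0 0 0 0 0;0 0 0 0 0 0 0;0 0 0 0 0 0 0;0 0 0 0 0 0 0;0 0 0 0 0 0 0'
```

```text
time: 12.63
ee_pos: [632.8, 95.4, 150.5]
tcp_rot: [[-0.909, 0.416, -0.003], [0.416, 0.909, -0.0], [0.002, -0.001, -1.0]]
wrist_force: [-0.2, -0.0, 0.1]
width: 0.974
finger_force: 0.0
time: 13.05
ee_pos: [634.0, 95.6, 153.3]
tcp_rot: [[-0.909, 0.416, 0.002], [0.416, 0.909, 0.0], [-0.001, 0.001, -1.0]]
wrist_force: [1.3, -0.1, -0.5]
width: 0.632
finger_force: 0.0
time: 13.47
ee_pos: [633.7, 95.5, 152.5]
tcp_rot: [[-0.909, 0.416, 0.0], [0.416, 0.909, 0.0], [-0.0, 0.0, -1.0]]
wrist_force: [-0.8, 0.0, 1.8]
width: 0.449
finger_force: 50.0
```

Gripped, and there's almost no side force, so it's centred. Now I'll push down 8.5 mm.

```bash
python3 -m handwheel '0 0 0 0 0 -0.2 0;0 0 0 0 0 -0.2 0;0 0 0 0 0 -0.2 0;0 0 0 0 0 -0.2 0;0 0 0 0 0 0 0'
python3 -m handwheel '0 0 0 0 0 -0.2 0;0 0 0 0 0 0 0;0 0 0 0 0 0 0;0 0 0 0 0 0 0;0 0 0 0 0 0 0'
```

```text
time: 13.88
ee_pos: [633.8, 95.5, 144.4]
tcp_rot: [[-0.909, 0.416, 0.0], [0.416, 0.909, 0.0], [-0.0, 0.0, -1.0]]
wrist_force: [-2.7, -0.3, 7.4]
width: 0.449
finger_force: 50.0
time: 14.3
ee_pos: [633.8, 95.5, 143.0]
tcp_rot: [[-0.909, 0.416, 0.001], [0.416, 0.909, 0.0], [-0.001, 0.0, -1.0]]
wrist_force: [-3.1, -0.7, 10.3]
width: 0.447
finger_force: 50.0
```

```bash
python3 -m handwheel '0 0 -4 0 0 0 0;0 0 -5 0 0 0 0;0 0 -5 0 0 0 0;0 0 -5 0 0 0 0;0 0 -5 0 0 0 0'
python3 -m handwheel '0 0 -5 0 0 0 0;0 0 -5 0 0 0 0;0 0 -5 0 0 0 0;0 0 -5 0 0 0 0;0 0 -5 0 0 0 0'
python3 - <<'E'
from rig import r
s=r.sense();print(s["ft_torque"],s["joints"][6])
E
```

```text
time: 14.72
ee_pos: [634.3, 96.4, 143.4]
tcp_rot: [[-0.659, 0.753, 0.002], [0.753, 0.659, 0.001], [-0.001, 0.003, -1.0]]
wrist_force: [0.1, 1.9, 8.6]
width: 0.448
finger_force: 50.0
time: 15.13
ee_pos: [635.2, 97.0, 143.9]
tcp_rot: [[-0.279, 0.96, 0.005], [0.96, 0.279, 0.002], [0.001, 0.005, -1.0]]
wrist_force: [3.9, 3.4, 7.9]
width: 0.446
finger_force: 50.0
[ 0.65769786 -0.70325397  0.06977876] 0.022291805697968528
```

```bash
python3 -m handwheel '0 0 -5 0 0 0 0;0 0 -5 0 0 0 0;0 0 -5 0 0 0 0;0 0 -5 0 0 0 0;0 0 -5 0 0 0 0'
python3 -m handwheel '0 0 -5 0 0 0 0;0 0 -3 0 0 0 0;0 0 -2 0 0 0 0;0 0 -1 0 0 0 0;0 0 0 0 0 0 0'
python3 - <<'E'
from rig import r
import numpy as np
s=r.sense();print(s["ft_torque"],s["joints"][6],65.4-np.degrees(np.arctan2(s["tcp_rot"][1,1],s["tcp_rot"][0,1])))
E
```

```text
time: 15.55
ee_pos: [636.2, 97.1, 144.0]
tcp_rot: [[0.153, 0.988, 0.007], [0.988, -0.153, 0.002], [0.004, 0.007, -1.0]]
wrist_force: [8.9, 4.2, 5.2]
width: 0.451
finger_force: 50.0
time: 15.97
ee_pos: [637.0, 97.9, 144.2]
tcp_rot: [[0.333, 0.943, 0.01], [0.943, -0.333, 0.003], [0.006, 0.008, -1.0]]
wrist_force: [13.9, 5.0, 0.6]
width: 0.451
finger_force: 50.0
[ 1.28023492 -2.99745136  1.22070089] -0.5598014875170808 84.86998662272471
```

```bash
python3 -m handwheel '0 0 -2 0 0 0 0;0 0 -2 0 0 0 0;0 0 0 0 0 0 0;0 0 0 0 0 0 0;0 0 0 0 0 0 0'
python3 - <<'E'
from rig import r
import numpy as np
s=r.sense();print(s["ft_torque"],65.4-np.degrees(np.arctan2(s["tcp_rot"][1,1],s["tcp_rot"][0,1])))
E
```

```text
time: 16.38
ee_pos: [637.5, 98.9, 144.3]
tcp_rot: [[0.397, 0.918, 0.011], [0.918, -0.397, 0.004], [0.008, 0.009, -1.0]]
wrist_force: [16.9, 8.4, -0.6]
width: 0.451
finger_force: 50.0
[ 1.90251556 -3.71571838  1.03501467] 88.77423582467927
```

Torque no longer rises with further turn, so the knob is at its end and the pads are slipping. I'll release, rise and look.

```bash
python3 -m handwheel '0 0 0 0 0 0 0.6;0 0 0 0 0 0 0.7;0 0 0 0 0 0 0.8;0 0 0 0 0 0 1;0 0 0 0 0 0 1'
python3 -m handwheel '0 0 0 0 0 0 1;0 0 0 0 0 1 1;0 0 0 0 0 3 1;0 0 0 0 0 4 1;0 0 0 0 0 4 1'
python3 -m handwheel '0 0 0 2 -4 0 1;0 0 0 2 -4 0 1;0 0 0 2 -3 0 1;0 0 0 0 0 0 1;0 0 0 0 0 0 1'
python3 -m handwheel '0 0 0 0 0 0 1;0 0 0 0 0 0 1;0 0 0 0 0 0 1;0 0 0 0 0 0 1;0 0 0 0 0 0 1'
python3 - <<'E'
from h import *
d=r.read_camera("side");c=r.read_camera("scene");w=r.read_camera("wrist")
v=proj("side",[[580,118,60]])[0].astype(int);u=proj("scene",[[580,118,60]])[0].astype(int)
f=lambda i,u:i[u[1]-45:u[1]+45,u[0]-60:u[0]+60]
out=np.hstack([cv2.resize(f(d["color"],v),(400,300),interpolation=2),cv2.resize(f(c["color"],u),(400,300),interpolation=2)])
out=np.vstack([out,cv2.resize(w["color"][0:240],(800,300),interpolation=2)])
cv2.imwrite("pics/chk3.png",out[...,::-1]);np.save("w4.npy",w,allow_pickle=True)
J=np.load("jig.npy");print(proj(w,[[J[0],J[1],113],[J[0],J[1],104]]))
E
```

```text
time: 16.8
ee_pos: [633.2, 95.3, 141.7]
tcp_rot: [[0.401, 0.916, -0.001], [0.916, -0.401, -0.0], [-0.001, -0.001, -1.0]]
wrist_force: [-0.8, 0.2, -0.5]
width: 0.739
finger_force: 0.0
time: 17.22
ee_pos: [632.9, 95.3, 263.8]
tcp_rot: [[0.4, 0.916, -0.002], [0.916, -0.4, -0.0], [-0.001, -0.001, -1.0]]
wrist_force: [0.7, 0.4, 0.8]
width: 0.992
finger_force: 0.0
time: 17.63
ee_pos: [691.3, -12.1, 262.5]
tcp_rot: [[0.404, 0.915, -0.0], [0.915, -0.404, -0.001], [-0.001, 0.0, -1.0]]
wrist_force: [0.1, 0.2, -0.5]
width: 1.0
finger_force: 0.0
time: 18.05
ee_pos: [690.7, -8.2, 262.5]
tcp_rot: [[0.399, 0.917, 0.0], [0.917, -0.399, 0.0], [0.0, 0.0, -1.0]]
wrist_force: [-0.8, 0.8, 0.1]
width: 1.001
finger_force: 0.0
[[183.28872553 113.8245405 ]
 [188.10126362 113.15929416]]
```

View pics/chk3.png

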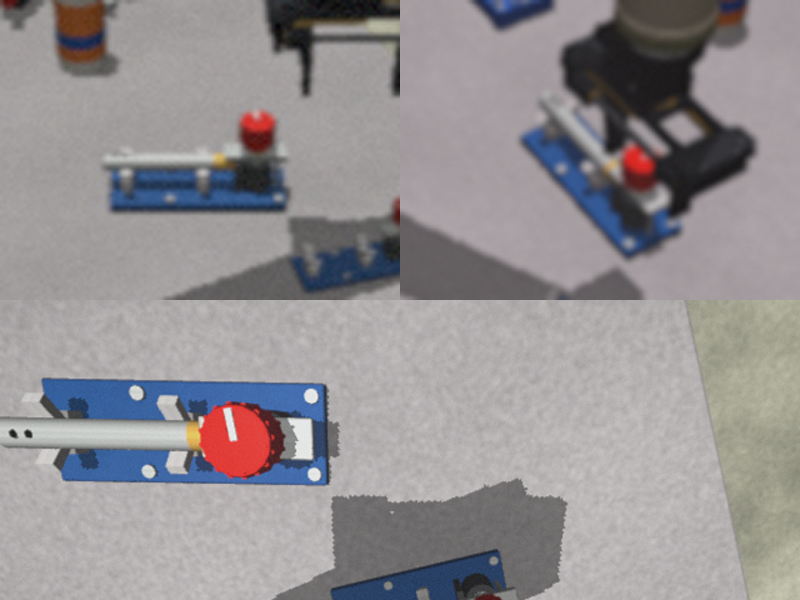

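```bash
python3 - <<'E'
from h import *
J=np.load("jig.npy")
def ana(fn,z,box):
    c=np.load(fn,allow_pickle=True).item();x0,y0,x1,y1=box
    im=c["color"][y0:y1,x0:x1].astype(int)
    red=((im[...,0]>110)&(im[...,1]<70)).astype(np.uint8)
    n,l,st,ce=cv2.connectedComponentsWithStats(red);k=1+st[1:,4].argmax()
    red=(l==k).astype(np.uint8)
    hull=cv2.convexHull(cv2.findContours(red,0,2)[0][0]);m=np.zeros_like(red);cv2.fillConvexPoly(m,hull,1)
    m=cv2.erode(m,np.ones((5,5)))
    wm=(m>0)&(im.min(-1)>110)
    ys,xs=np.nonzero(wm);P=np.array([back(c,(x+x0,y+y0),z)[:2] for x,y in zip(xs,ys)])
    e=np.linalg.eigh(np.cov(P.T))[1][:,1];a=np.degrees(np.arctan2(e[1],e[0]))
    # clockwise angle from jig -x
    print(fn,len(P),P.mean(0),"cw from jig -x:",((180+J[2])-a+90)%180-90)
ana("w0.npy",113,(295,40,380,115));ana("w4.npy",104,(150,75,235,150))
ana("w3.npy",113,(280,170,360,270)) ; ana("w2.npy",113,(405,200,480,270))
E
```

```text
w0.npy 165 [627.39519704  98.71482637] cw from jig -x: 3.2724217330886916
w4.npy 188 [637.35688973 103.48568528] cw from jig -x: 82.70528755903669
w3.npy 148 [627.83500408  98.26406932] cw from jig -x: 2.7491279904861585
w2.npy 125 [628.12393797  99.01787713] cw from jig -x: 2.8964853924096303
```

The final wrist image shows the strap down over the brass end and the mark turned to 82.7° clockwise from jig −x (it started at 3°). The stop is at 83°. The tube is seated and the gripper is clear, so I'm handing in.

```bash
python3 -c "
from rig import r
print(r.hand_in())"
```

```text
the job is handed in; nothing more can be done
None
```

I laid the burner tube in both cradles of the 205 mm jig and slid it home against the stop, then pushed the knob down and turned it clockwise to its stop, and the strap stays down over the tube; I handed the job in after about 18 s on the robot's clock.

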